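# Sort the waxes and the jar into their trays

### The arm

A 6-joint arm with a two-finger parallel gripper is mounted at the origin on a cart in front of the work surface, level with it; the furniture and walls round the work are solid. World frame = base frame: x ahead of the robot, y to its left, z up, the work surface at z = 0. Lengths are in m, angles in degrees, forces in N, time in s.
With the tool pointing down it reaches from about 0.375 to 0.75 m from the base axis. Payload 9 kg.
Tool frame: the origin (TCP) lies where the fingers leave the gripper's body, on its centre line; the fingertips stand 73 mm ahead of it and the grasp point (between the pads) lies 54 mm ahead of it (robot.tip_reach is the distance from the TCP to the fingertips, in m); z points along the fingers, y is the line along which they close (so a half turn about z gives the same grasp; the last joint's range is limited). The gripper opens to 85 mm and grips with 20 to 120 N. Pads are 22 mm wide; open, the fingers measure 114 mm over their backs; the gripper's body (76 mm by 85 mm) begins 54 mm behind the grasp point. The pads swing forward as they close: fully open they stand 13 mm farther back than shut.
Start: joints at [-86.729, 5.964, 5.575, 89.605, 0, 77.527], TCP at [0.163, -0.578, 0.304] pointing down, gripper open.
Joint ranges: [-171.21, 171.21], [-48.23, 106.86], [-62.78, 66.21], [-105.2, 120.99], [-86.42, 89.51], [-180, 180]. Speed limits (degrees/s): [127.2, 127.2, 147.25, 180, 180, 180].

### API

Orientations are given as [roll, pitch, yaw] about the fixed x, y, z axes, in that order (R = Rz(yaw) Ry(pitch) Rx(roll)).
In Python, from plant import robot gives the robot as it stands. Calls block until the motion is done:
- robot.move_pose(position, orientation): joint-space move of the TCP to a pose.
- robot.line_to(position, vel=0.15, rotation=None, guard=None): straight line of the TCP; rotation=None keeps the orientation; vel is the mean speed in m/s. With guard (N) it stops when the force on the tool has changed by that much, and returns True; else False.
- robot.goto_joints(angles): joint-space move.
- robot.set_gripper(opening): finger opening in m; the grip force is fixed at half the most; returns when the fingers have stopped.
- robot.pause(seconds).
- robot.ik(position, orientation): joint angles nearest the present ones, or None.
- robot.observe(): the state.
- robot.grab_frame(name): name is "scene" or "top" or "wrist"; returns the picture (400x640x3 uint8, blue, green, red); there is no depth.
- robot.get_calibration(name): a dict with "vertical_fov" (degrees; the focal length in pixels is half the picture's height over the tangent of half this angle, whatever the lens; pixels are square), "cx", "cy" (the principal point, pixels), "rvec" (rotation vector, rad) and "tvec" (3), from world to camera coordinates, as OpenCV has them. Camera axes: x right, y down, z forward; pixel columns grow to the right and rows downward; lengths in m; the calibration is good to about 2 mm. A picture is of the moment at which its call begins: read the wrist's pose just before it. get_calibration takes no time and is no camera call; for the wrist camera it gives the pose at the moment of the call.
A pose or a line that the arm cannot do raises robot.IKError and nothing moves.
- robot.job_done(): hands the job in; it is judged then, once.
The state is a dict: "time": time; "q": joint angles; "qvel": joint speeds; "joint_torque": joint torques, N m; "tool_pos": TCP position; "tcp_rot": TCP orientation; "ft_force": force on the tool from outside, world axes, zero at the start; "torque": the same for the moment, N m; "gripper_width": finger opening in m; "gripper_force": force on a finger pad.
Only numpy, scipy, OpenCV 4.12 (cv2) and the standard library are available. Lean on these libraries where they do the work, as an engineer would, in place of code of your own. Each camera call takes 0.05 s, during which the arm holds its last target. There are 200 camera calls.

### The job

Sort the things lying along the front of the bench: lay the two carved pieces (the teal rose and the green ring) flat and side by side in the white tray, stand the blue wax tube in the widest bay of the black divided tray, and stand the white jar with the blue lid in the empty small bay of the same tray, beside the one that holds the amber jar. Set each thing down rather than dropping it, and leave the amber jar and the loupe where they are.

Things in the scene. Friction and masses are not known exactly. Their poses are not given: they have to be found in the camera images.
- rose_mid (a point): Half-carved wax rose, a teal disc about 53 mm in diameter and 12 mm high, lying flat on the bench with its rose upward; loose, about 20 g. The point is its centre, 6 mm above its underside; z is up. Any direction across its rim is a good grasp.
- ring_green_mid (a point): Carved green wax finger ring lying flat on the bench, 24 mm (its x) by 28 mm (its y) and 8 mm high; loose, about 12 g. The band is about 24 mm across outside and open in the middle; a small bead stands out of it at the +y side. The point is the ring's centre, 4 mm above its underside; z is up. Take it across x, so that the fingers meet the band's two plain sides.
- tube_mid (a point): Blue wax tube standing upright, a cylinder 28 mm in diameter and 60 mm tall with a hole through it; loose, about 50 g. The point is its centre, 30 mm above its foot; z is up along the tube.
- white_jar_mid (a point): White jar with a blue screw lid standing upright, 39 mm in diameter and 62 mm tall, closed (lid 13 mm high, fixed); loose, about 50 g. The point is its centre, 31 mm above its foot; z is up.
- white_tray: White shallow open tray, fixed on a 6 mm thick grey bench mat, 100 mm (its x) by 160 mm (its y) and 22 mm high, walls 2 mm, floor 2 mm thick. Origin: centre of its underside, z up. It holds the carved pieces.
- black_tray: Black divided tray, fixed on the same grey mat (its underside 6 mm above the bench), 150 mm (its x) by 203 mm (its y) and 50 mm high; floor 3 mm thick, outer walls 3 mm, inner dividers 2 mm thick and 40 to 43 mm high. Origin: centre of its underside, z up. Three bays: the widest, on the -y side, spans x -72 to 72 and y -98 to -11 mm; the rest, y -9 to 98 mm, is split at x = 0 into two small bays: the empty one spans x -72 to -1, the other x 1 to 72 and holds the amber jar.
- amber_jar: Small amber jar with a black lid, 43 mm in diameter and 55 mm tall, standing in the small bay on the +x side of the black tray; stays there. Origin: centre of its foot.
- eye_loupe: Folding loupe, a black drum 32 mm across and 19 mm high with a small steel post at its -y side (38 mm long in all), lying on the bench among the things to be sorted; loose, stays where it is. Origin: centre of its underside.

How it is judged (in metres and radians):
At the end, for the whole second after the job is handed in: Rose and ring lie flat (0.12 rad) on the white tray's floor (within 4 mm); tube in the widest bay, white jar in the empty small bay, each upright (0.12 rad) on the floor (within 5 mm); all released and at rest; amber jar (upright) and loupe within 2 cm of their start (x of rose_mid in the frame of white_tray between -0.024 and 0.024 m and y of rose_mid in the frame of white_tray between -0.054 and 0.054 m and z of rose_mid in the frame of white_tray below 0.012 m and x of ring_green_mid in the frame of white_tray between -0.04 and 0.04 m and y of ring_green_mid in the frame of white_tray between -0.07 and 0.07 m and z of ring_green_mid in the frame of white_tray below 0.01 m and x of tube_mid in the frame of black_tray between -0.062 and 0.062 m and y of tube_mid in the frame of black_tray between -0.088 and -0.021 m and z of tube_mid in the frame of black_tray below 0.038 m and x of white_jar_mid in the frame of black_tray between -0.057 and -0.016 m and y of white_jar_mid in the frame of black_tray between 0.007 and 0.083 m and z of white_jar_mid in the frame of black_tray below 0.039 m and angle between each of rose_mid, ring_green_mid, tube_mid, white_jar_mid, amber_jar's own z axis and vertical below 0.12 rad and linear speed of each of rose, ring_green, tube, white_jar below 0.02 m/s and contact force between each of rose, ring_green, tube, white_jar and the fingers below 0.05 N and distance of each of amber_jar, eye_loupe from where it was at the start of the episode below 0.02 m); the robot touches nothing.
It fails at once if the loupe is pushed more than 2 cm from where it lay (distance of eye_loupe from where it was at the start of the episode above 0.02 m).
It fails at once if the amber jar is moved more than 2 cm or tipped (distance of amber_jar from where it was at the start of the episode above 0.02 m or angle between amber_jar's own z axis and vertical above 0.3 rad).
It fails at once if a thing is dropped (falls freely while still more than about 4 cm above its resting height on the bench) ((height (world z) of rose_mid above 0.051 m and contact force between rose and anything else below 0.001 N and linear speed of rose above 0.4 m/s) or (height (world z) of ring_green_mid above 0.049 m and contact force between ring_green and anything else below 0.001 N and linear speed of ring_green above 0.4 m/s) or (height (world z) of tube_mid above 0.075 m and contact force between tube and anything else below 0.001 N and linear speed of tube above 0.4 m/s) or (height (world z) of white_jar_mid above 0.076 m and contact force between white_jar and anything else below 0.001 N and linear speed of white_jar above 0.4 m/s)).
It also fails if it takes over 109 s, if anything falls off the work surface, if the arm or the gripper's body presses on something with over 40 N, if the wrist force passes 120 N, or if a joint passes its speed limit or range.

## Working session

There is one attempt and no reset: what is moved stays moved. The work goes in short steps, each a Python script; the robot and the scene stay as the last script left them, time stands still between calls to the robot, and variables do not carry over. Pictures are saved under pics/ and viewed, at most 14 in all, crops included, and the job is handed in when it is done.

```bash
mkdir -p pics; ls; python3 - <<'E'
from plant import robot
import cv2
for n in("scene","top"):
    cv2.imwrite(f"pics/{n}0.png",robot.grab_frame(n)); print(n,robot.get_calibration(n))
o=robot.observe(); print(o["time"],o["tool_pos"],o["tcp_rot"],robot.tip_reach)
E
```

```text
pics
scene {'vertical_fov': 42.34124229816514, 'cx': 313.5207106454066, 'cy': 201.0395507434014, 'rvec': array([ 1.90372812, -1.07736538,  0.59288976]), 'tvec': array([-0.33170577,  0.25970364,  0.67887448])}
top {'vertical_fov': 52.941128188142294, 'cx': 316.94806504085966, 'cy': 200.51757438946498, 'rvec': array([ 2.17231471, -2.1512238 ,  0.09139465]), 'tvec': array([-0.03913481,  0.55934894,  0.88997207])}
0.1 [ 0.16281874 -0.57727576  0.30320362] [-1.79934396e+02 -1.36917200e-02  1.57472725e+01] 0.0726
```

View pics/top0.png

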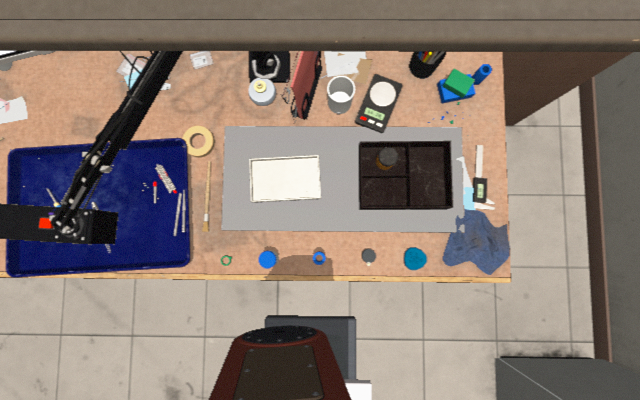

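View pics/scene0.png

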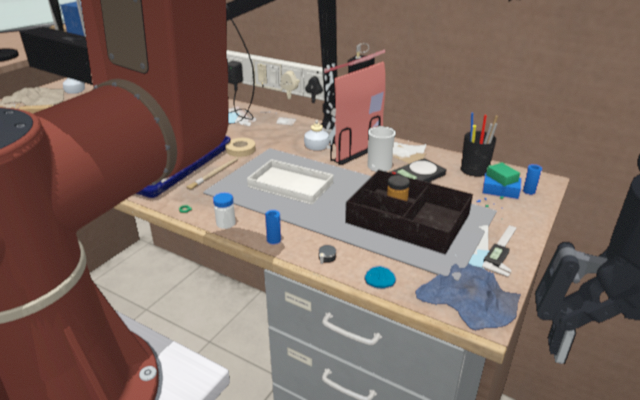

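Top view: from left, the ring is at (227,260), the white jar (267,259), the tube (319,257), the loupe (368,256) and the rose (415,259). The white tray is at (285,178) and the black tray at (405,175), with the amber jar in its upper-left bay. I'll measure these next.

```bash
cat > h.py <<'E'
import numpy as np, cv2
def ray(cal,px,h=400):
    f=h/2/np.tan(np.radians(cal["vertical_fov"])/2)
    R=cv2.Rodrigues(np.array(cal["rvec"]))[0]; t=np.array(cal["tvec"]).ravel()
    d=R.T@np.array([(px[0]-cal["cx"])/f,(px[1]-cal["cy"])/f,1.]); return -R.T@t,d
def onplane(cal,px,z):
    c,d=ray(cal,px); return c+d*(z-c[2])/d[2]
def blobs(img,lo,hi,roi=None,minarea=15):
    """HSV mask -> contours in a roi (x0,y0,x1,y1), full-picture pixels, largest first"""
    m=cv2.inRange(cv2.cvtColor(img,cv2.COLOR_BGR2HSV),np.array(lo),np.array(hi))
    if roi is not None:
        k=np.zeros_like(m); k[roi[1]:roi[3],roi[0]:roi[2]]=255; m&=k
    cs=cv2.findContours(m,cv2.RETR_EXTERNAL,cv2.CHAIN_APPROX_NONE)[0]
    return sorted([c for c in cs if cv2.contourArea(c)>=minarea],key=cv2.contourArea,reverse=True)
def cen(c):
    m=cv2.moments(c); return m["m10"]/m["m00"],m["m01"]/m["m00"]
E
python3 - <<'E'
from h import *
from plant import robot
img=cv2.imread("pics/top0.png"); cal=robot.get_calibration("top")
print("cam",ray(cal,(0,0))[0].round(3))
for n,lo,hi,roi,z in [("ring",(40,80,30),(85,255,255),(215,245,240,275),.008),("jar",(95,120,60),(125,255,255),(250,240,285,275),.062),
  ("tube",(95,100,60),(125,255,255),(305,240,335,275),.06),("rose",(80,100,40),(105,255,255),(398,240,432,275),.010),("loupe",(0,0,0),(180,120,120),(358,245,380,270),.019),
  ("wtray",(0,0,190),(180,50,255),(240,145,330,210),.028),("btray",(0,0,0),(180,255,70),(345,130,460,220),.056)]:
    for c in blobs(img,lo,hi,roi)[:1]:
        b=cv2.minAreaRect(c); p=onplane(cal,cen(c),z)
        W=np.array([onplane(cal,q,z)[:2] for q in cv2.boxPoints(b)])
        print(n,np.round(cen(c),1),p.round(4),"size",np.linalg.norm(W[1]-W[0]).round(4),np.linalg.norm(W[2]-W[1]).round(4),"mid",W.mean(0).round(4),"edge",(W[1]-W[0]).round(4),"reach",np.hypot(*p[:2]).round(3))
cv2.imwrite("pics/c1.png",cv2.resize(img[130:275,210:470],None,fx=3,fy=3,interpolation=cv2.INTER_CUBIC))
E
```

```text
cam [ 0.467 -0.049  0.941]
ring [225.6 260. ] [0.4218 0.1761 0.008 ] size 0.0216 0.0214 mid [0.4215 0.1765] edge [ 0.0207 -0.0062] reach 0.457
jar [267.1 259.2] [0.4273 0.0726 0.062 ] size 0.0349 0.0344 mid [0.4276 0.0729] edge [ 0.0004 -0.0349] reach 0.433
tube [318.7 257.8] [ 0.4313 -0.0393  0.06  ] size 0.0261 0.0258 mid [ 0.431 -0.04 ] edge [ 0.0003 -0.0261] reach 0.433
rose [414.3 258.4] [ 0.4304 -0.2576  0.01  ] size 0.0473 0.0493 mid [ 0.4302 -0.2568] edge [ 0.0334 -0.0335] reach 0.502
loupe [368.1 255.1] [ 0.437  -0.1511  0.019 ] size 0.0295 0.027 mid [ 0.4373 -0.152 ] edge [ 0.0003 -0.0295] reach 0.462
wtray [284.4 177.9] [0.6114 0.0418 0.028 ] size 0.1647 0.1012 mid [0.612  0.0417] edge [ 0.0095 -0.1645] reach 0.613
btray [404.7 175.1] [ 0.6153 -0.2285  0.056 ] size 0.2075 0.1511 mid [ 0.6163 -0.2292] edge [ 0.0046 -0.2074] reach 0.656
```

View pics/c1.png

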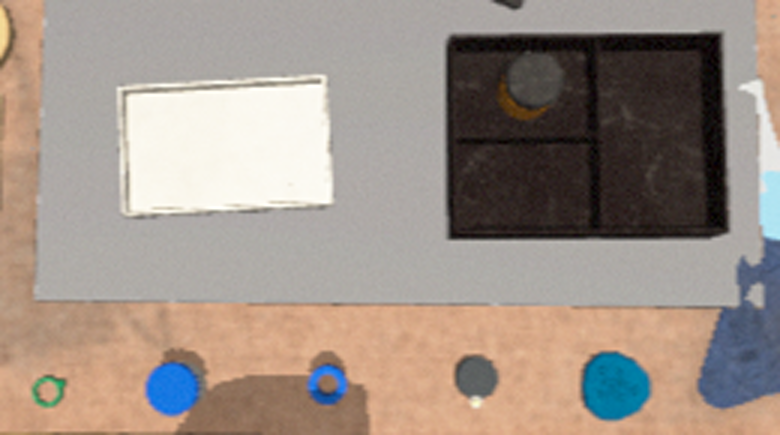

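Crop shows the ring at crop (47,391) with its bead to the upper right at (65,380), and the loupe with its post pointing toward the robot. The tray sizes come out at 165x101 and 207x151 mm, matching what was given. I'll check the ring with the wrist camera from above.

```bash
python3 - <<'E'
from h import *
from plant import robot
robot.move_pose([0.4218,0.150,0.22],[180,0,0])
cal=robot.get_calibration("wrist"); img=robot.grab_frame("wrist"); cv2.imwrite("pics/w1.png",img)
o=robot.observe(); print(o["time"],o["tool_pos"],o["q"]); print("cam",ray(cal,(320,200))[0].round(3),ray(cal,(320,200))[1].round(2),cal["vertical_fov"])
for c in blobs(img,(40,80,30),(85,255,255))[:3]:
    (x,y),r=cv2.minEnclosingCircle(c); print("g",cen(c),cv2.contourArea(c),onplane(cal,cen(c),.006).round(4),cv2.boundingRect(c))
for c in blobs(img,(95,120,60),(125,255,255))[:3]:
    print("b",cen(c),cv2.contourArea(c),onplane(cal,cen(c),.062).round(4),cv2.boundingRect(c))
E
```

```text
3.8417 [0.42192569 0.14981218 0.22003059] [ 2.72298428e+00 -2.14772618e+01 -2.83355371e+01  8.31406078e+01
 -3.61889438e-04 -1.77239026e+02]
cam [0.498 0.15  0.29 ] [-0.3   0.01 -0.96] 58.27091832023031
g (291.4423988842399, 186.66164574616457) 597.5 [0.4215 0.1765 0.006 ] (277, 174, 31, 27)
b (82.12851999943082, 115.92826956187658) 35138.5 [0.4822 0.3001 0.062 ] (0, 0, 188, 224)
b (583.2777866369, 185.59379152713547) 3135.5 [ 0.4371 -0.0209  0.062 ] (537, 159, 91, 56)
b (436.2255357603924, 198.07610379550735) 2582.0 [0.4286 0.0752 0.062 ] (407, 170, 60, 58)
```

View pics/w1.png

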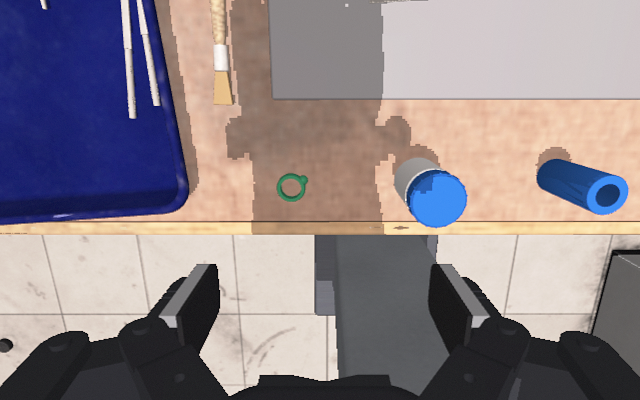

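Wrist view: the ring is at (291,187) with its bead at (304,180), so its own +y points to about -61° in the world. The position agrees with the top view (0.4215, 0.1765). I'll grasp across its x and place it.

```bash
cat >> h.py <<'E'
WT=np.array([.612,.0417]); WY=3.3; BT=np.array([.616,-.229]); BY=1.3
def loc(o,yaw,p):
    a=np.radians(yaw); return o+np.array([[np.cos(a),-np.sin(a)],[np.sin(a),np.cos(a)]])@np.array(p)
def pick(r,xy,yaw,z,pre,zup=.2,guard=6):
    r.move_pose([*xy,zup],[180,0,yaw]); r.set_gripper(pre)
    hit=r.line_to([*xy,z],guard=guard); r.set_gripper(0.0)
    o=r.observe(); zg=o["tool_pos"][2]; print("hit",hit,"z",zg,"w",o["gripper_width"],"F",o["gripper_force"],"t",o["time"])
    r.line_to([*xy,zup]); print("lifted w",r.observe()["gripper_width"],r.observe()["gripper_force"]); return zg
def place(r,xy,yaw,zrest,op,zup=.2,guard=3):
    r.move_pose([*xy,zup],[180,0,yaw]); r.line_to([*xy,zrest+.012])
    hit=r.line_to([*xy,zrest-.0015],vel=.03,guard=guard); o=r.observe(); print("place hit",hit,o["tool_pos"],"zrest",zrest)
    r.set_gripper(op); r.line_to([*xy,zup]); print("t",r.observe()["time"],r.observe()["gripper_width"])
E
python3 - <<'E'
from h import *
from plant import robot
img=cv2.imread("pics/w1.png"); cal=robot.get_calibration("wrist")
c=blobs(img,(40,80,30),(85,255,255),(250,150,330,220))[0]
P=np.array([onplane(cal,p[0],.005)[:2] for p in c]); k=np.ones(len(P),bool)
for _ in range(5):
    A=np.c_[2*P[k],np.ones(k.sum())]; s=np.linalg.lstsq(A,(P[k]**2).sum(1),rcond=None)[0]
    ctr=s[:2]; R=np.sqrt(s[2]+ctr@ctr); d=np.linalg.norm(P-ctr,axis=1); k=d<R+.0012
bead=P[d>R+.002].mean(0); ang=np.degrees(np.arctan2(*(bead-ctr)[::-1])); print("ring",ctr,R,"bead",ang,np.linalg.norm(bead-ctr))
assert abs(R-.012)<.002 and -80<ang<-40
yaw=ang+180
zg=pick(robot,ctr,yaw,.0745,.045)
cv2.imwrite("pics/w2.png",robot.grab_frame("wrist"))
print(robot.observe()["q"])
E
```

```text
ring [0.42073993 0.17716468] 0.011293085958553932 bead -57.13067102961722 0.01416824164220656
hit False z 0.0758400791832965 w 0.01893025380237391 F 58.47797086050832 t 9.1583
lifted w 0.018611538836231175 58.67830269227852
[ 6.34385176e+00 -1.95126167e+01 -2.90005585e+01  8.06199831e+01
  3.37457442e-03  6.34724303e+01]
```

View pics/w2.png

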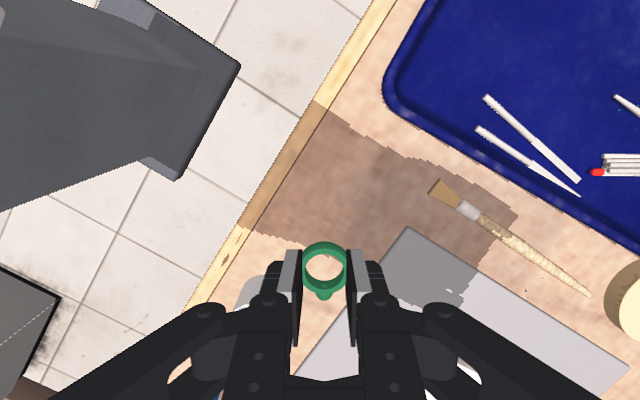

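The picture shows the ring flat and centred between the pads at (323,268), bead outward. Next I place it in the white tray, then pick the rose.

```bash
python3 - <<'E'
from h import *
from plant import robot
place(robot,loc(WT,WY,(0,.045)),90+WY,.0758+.008,.038)
xy=np.array([.4303,-.2572])
robot.move_pose([*xy,.2],[180,0,0]); robot.set_gripper(.085)
cal=robot.get_calibration("wrist"); cv2.imwrite("pics/w3.png",robot.grab_frame("wrist")); 
img=cv2.imread("pics/w3.png")
for c in blobs(img,(80,100,40),(105,255,255),minarea=500)[:3]: print(cen(c),onplane(cal,cen(c),.008).round(4),cv2.boundingRect(c))
print(robot.observe()["q"],robot.observe()["time"])
E
```

```text
place hit True [0.60978882 0.08659298 0.08440493] zrest 0.08380000000000001
t 13.5583 0.03799242694923931
(326.47393921597416, 193.28747614153576) [ 0.4306 -0.259   0.008 ] (294, 160, 68, 67)
[-4.58425570e+01 -1.11271232e+01 -2.18454314e+01  7.92837324e+01
 -1.05050271e-03  1.34149334e+02] 15.575
```

View pics/w3.png

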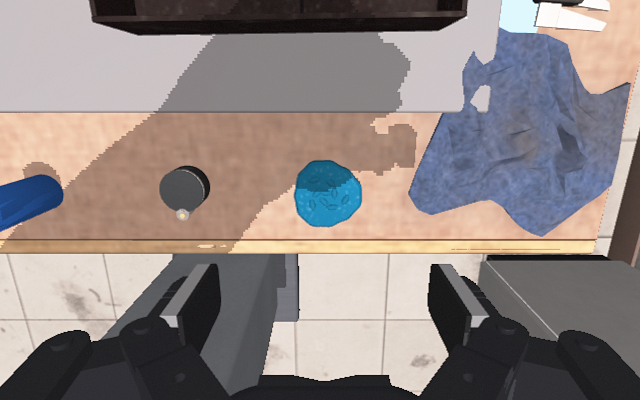

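The rose is seen at (326,193), i.e. (0.4306, -0.259), with cloth about 65 mm to its right. I'll use a 70 mm opening to clear it.

```bash
python3 - <<'E'
from h import *
from plant import robot
zg=pick(robot,[.4305,-.2583],0,.072,.070)
cal=robot.get_calibration("wrist");cv2.imwrite("pics/w4.png",robot.grab_frame("wrist")); print(robot.observe()["q"][5])
E
```

```text
hit False z 0.0738586285735372 w 0.04795335457343692 F 60.09032982517965 t 17.4667
lifted w 0.04753274305363694 60.51475686603226
134.07302061551067
```

View pics/w4.png

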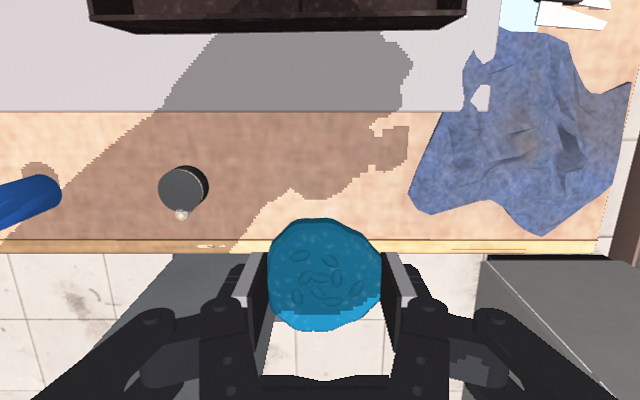

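The rose is held level and centred at (325,275). Next I place it, then pick the white jar.

```bash
python3 - <<'E'
from h import *
from plant import robot
place(robot,loc(WT,WY,(0,-.028)),WY,.0739+.008,.062)
print(robot.observe()["q"])
robot.move_pose([.5,0.04,.25],[180,0,WY])
cal=robot.get_calibration("wrist");img=robot.grab_frame("wrist");cv2.imwrite("pics/w5.png",img)
for n,c,z in [("ring",blobs(img,(40,80,30),(80,255,255)),.013),("rose",blobs(img,(85,100,40),(102,255,255)),.016)]:
    for k in c[:2]:
        p=onplane(cal,cen(k),z)[:2]; print(n,cen(k),p.round(4),"local",(loc([0,0],-WY,p-WT)).round(4))
E
```

```text
place hit True [0.61398049 0.01372289 0.08249228] zrest 0.0819
t 22.275 0.06198017215630799
[-1.09076013e+01  8.72436153e+00 -2.37290353e+00  7.90003853e+01
 -4.07424034e-03  1.65795995e+02]
ring (273.07751937984494, 39.667806657546734) [0.6104 0.0865] local [0.001  0.0449]
rose (365.283462747273, 41.324228138288035) [0.613  0.0144] local [-0.0006 -0.0274]
```

View pics/w5.png

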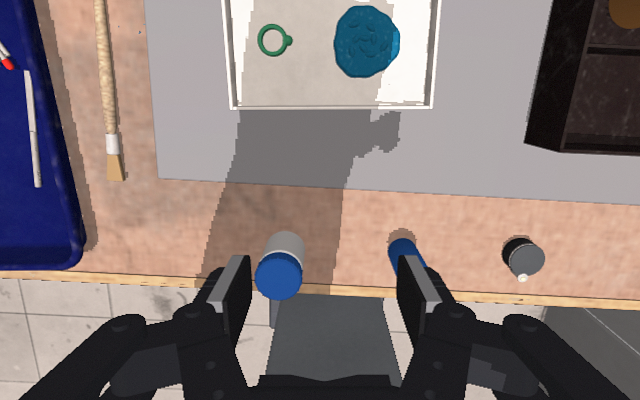

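The ring (273,40) and rose (365,41) lie flat in the white tray at local (1,45) and (-1,-27) mm, which is good. Next is the jar.

```bash
python3 - <<'E'
from h import *
from plant import robot
zg=pick(robot,[.4275,.073],0,.093,.080,zup=.22)
assert robot.observe()["gripper_width"]>.025
place(robot,loc(BT,BY,(-.036,.045)),BY,zg+.009,.052,zup=.22)
zg=pick(robot,[.431,-.0397],0,.093,.070,zup=.22)
cv2.imwrite("pics/w6.png",robot.grab_frame("wrist"))
cv2.imwrite("pics/t6.png",cv2.resize(robot.grab_frame("top")[130:275,210:470],None,fx=3,fy=3))
E
```

```text
hit False z 0.09375528598613325 w 0.036546516355035495 F 59.88644778728485 t 25.125
lifted w 0.03682100795871504 59.90244448184967
place hit True [ 0.57917325 -0.18496349  0.10274408] zrest 0.10275528598613325
t 29.7917 0.05209940013191556
hit False z 0.09371638228230458 w 0.02666971849608865 F 58.903275802731514 t 32.4083
lifted w 0.0266949617258737 58.89904048293829
```

View pics/t6.png

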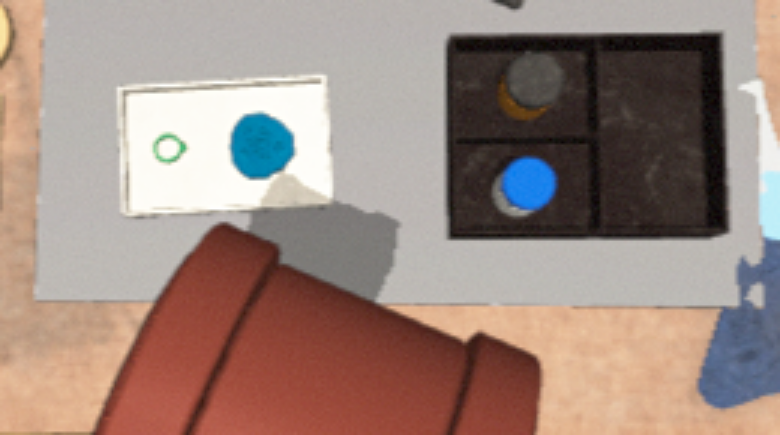

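View pics/w6.png

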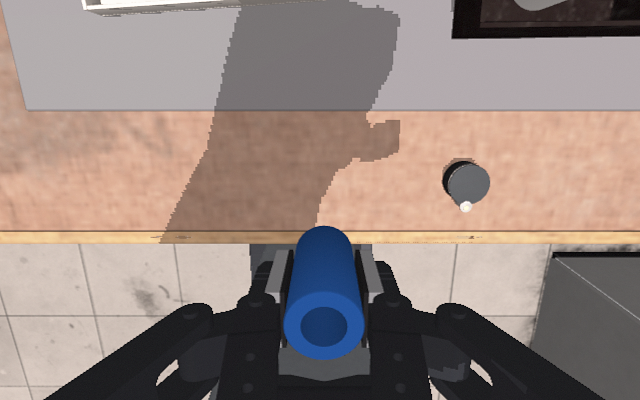

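The jar stands in the empty bay (lid at crop (530,183)), the amber jar hasn't moved, and the tube is held upright at (324,300). Now I place the tube.

```bash
python3 - <<'E'
from h import *
from plant import robot
place(robot,loc(BT,BY,(0,-.055)),BY,.0937+.009,.042,zup=.22)
robot.move_pose([.3,-.42,.3],[180,0,0])
img=robot.grab_frame("top"); cal=robot.get_calibration("top")
for n,lo,hi,roi,z,O,Y in [("ring",(40,80,30),(85,255,255),(240,145,330,210),.015,WT,WY),("rose",(85,100,40),(105,255,255),(240,145,330,210),.018,WT,WY),("jar",(100,120,60),(125,255,255),(360,170,406,212),.071,BT,BY),("tube",(100,100,60),(125,255,255),(406,140,455,212),.069,BT,BY),("loupe",(0,0,0),(180,120,120),(358,245,380,270),.019,[0,0],0)]:
    for k in blobs(img,lo,hi,roi)[:1]:
        p=onplane(cal,cen(k),z)[:2]; print(n,np.round(cen(k),1),"local",loc([0,0],-Y,p-np.array(O)).round(4))
cv2.imwrite("pics/s7.png",cv2.resize(robot.grab_frame("scene")[130:300,150:550],None,fx=2,fy=2)); cv2.imwrite("pics/t7.png",cv2.resize(img[130:275,210:470],None,fx=3,fy=3))
print(robot.observe()["time"])
E
```

```text
place hit True [ 0.61747404 -0.28412341  0.10276348] zrest 0.1027
t 37.2 0.04203690625762375
rose [296.6 178. ] local [-0.0007 -0.0272]
jar [386.  190.6] local [-0.0366  0.0454]
tube [428.4 175.2] local [-0.0038 -0.0485]
loupe [368.1 255.1] local [ 0.4369 -0.1511]
38.6333
```

View pics/t7.png

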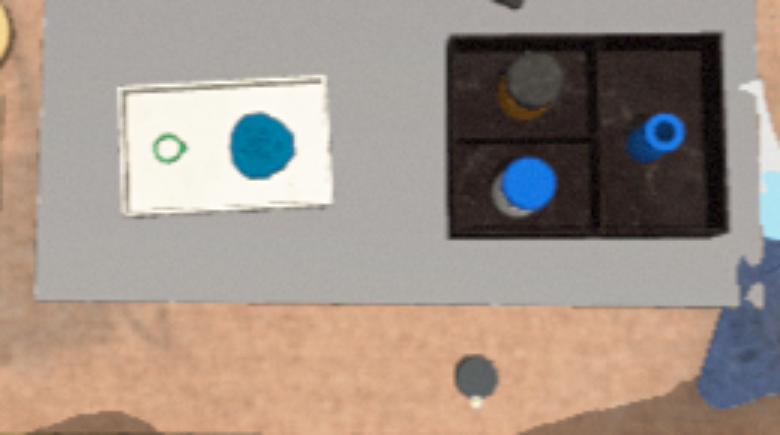

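View pics/s7.png

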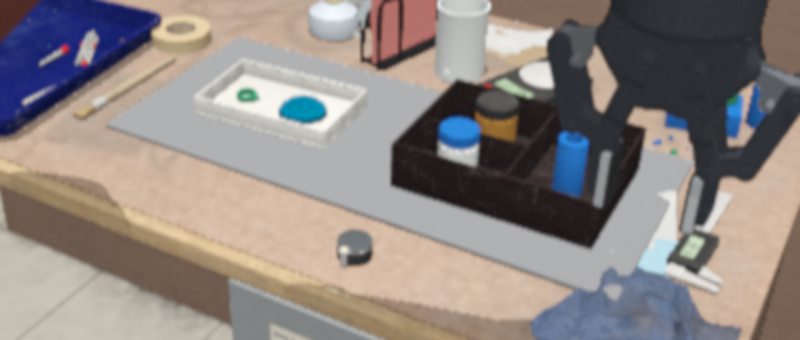

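Both pictures show everything in place. The ring and rose lie flat in the white tray, the jar stands at crop (530,183) and the tube stands at crop (664,133). The loupe hasn't moved, and the gripper is clear.

```bash
python3 -c "
from plant import robot
print(robot.job_done())"
```

```text
the job is handed in; nothing more can be done
None
```

I handed the job in after about 39 s of robot time: the rose and ring lie flat in the white tray, the tube stands in the widest bay and the white jar in the empty small bay; the amber jar and loupe looked unmoved in the last pictures, and the hand-in call returned no verdict.

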